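Present the worn brake pad to the inspection camera

TASK

Slide the low steel catch tray along the bench, without lifting it, until it lies inside the white outline in front of the inspection camera. Then take the worn brake pad (of the three in the rack, the one with the thinnest lining) out of the rack and hold it in the air above the tray, tab up, with its lining squarely facing the camera's lens and centred in its view, 160 mm from the lens glass. Finish while still holding it there, motionless, and leave the other two pads and everything else on the bench undisturbed.

Things in the scene. Friction and masses are not known exactly. Their poses are not given: they have to be found in the camera images.
- tray: Loose bare steel catch tray, 120 (x) by 150 (y) mm, rim 12 mm high, walls and floor 3 mm thick, about 0.4 kg, flat on the bench. Origin: middle of its underside, z up. On its -x long side stands a steel grip bar: 10 mm thick (x -60 to -50 mm), 70 mm long in y, top 40 mm above the bench, to be pinched across x from above or pushed. Either long side may end up next to the camera.
- tray_grip (a point): Point in the grip bar of the tray, on its centre plane, at the middle of its length and 30 mm above the bench (tray frame -55, 0, 30 mm); axes as the tray.
- camera: Inspection camera on a stand fixed to the bench. Origin: on the bench, middle of the white painted outline, 150 (x) by 180 (y) mm inside its 8 mm lines, sides parallel to the camera's x and y. The tray belongs in it with its x along the camera's x, either way round. Foot of the stand: x 170 to 270 mm, 120 mm wide; post at x 235 mm. Nothing else stands over the outline. z up.
- camera_head: The camera: white box 55 mm wide and high with a round black lens, 42 mm dia. Origin: centre of the lens glass, about 258 mm above the bench. It looks along its own -x axis, 25 degrees downward, to above the outline; +x points back into the camera and upward, y is level, z is up, leaning 25 degrees to the viewed side.
- view_point (a point): Point on the lens's line of sight 160 mm in front of the glass, 190 mm above the bench, above the middle of the outline; axes as the camera head. The centre of the worn pad's lining belongs here; the pad is rightly turned when its x, y and z axes point the same way as the camera head's.
- worn_pad: Worn pad, loose, 0.32 kg: bare steel back plate 8 (x) by 110 (y) mm, 44 high, with a steel tab 36 wide (y), 8 thick, rising mid-length to 74 mm above its underside (grip it across x). Dark lining 4 mm thick, 86 long, 4 to 40 high, on its +x face. Origin: middle of the back plate's underside, z to the tab. Stands in one place of the rack, lining to the rack's +x, underside 10 mm above the bench.
- pad_face (a point): Centre of the worn pad's lining surface (pad frame 8, 0, 22 mm); axes as the pad.
- good_pad_a: Brake pad with good lining, 13 mm thick instead of 4, else same as the worn pad; about 0.42 kg. To be left in the rack.
- good_pad_b: Another brake pad with good 13 mm lining, as good_pad_a. To be left in the rack.
- rack: Plywood rack fixed to the bench: base 200 (x) by 130 (y) by 10 mm, origin in the middle of its underside. Three places in a row at x = -64, 0, +64 mm; at each, the two ends of a pad's back plate stand in slots 10.4 mm wide between posts that rise to 36 mm above the bench at |y| 48 to 61 mm. A pad lifts straight up and out.
- torch: Bystander to leave alone: black hand torch standing on its head, 42 mm dia, 140 mm tall; origin in the middle of its underside.
- spray_can: Bystander to leave alone: grey spray can, 54 mm dia, 150 mm tall; origin in the middle of its underside.
- socket: Bystander to leave alone: steel wrench socket, 28 mm dia, 38 mm tall; origin in the middle of its underside.
- tin: Bystander to leave alone: flat round steel tin, 50 mm dia, 24 mm tall; origin in the middle of its underside.
- mug: Bystander to leave alone: white mug, 80 mm dia, 90 mm tall; origin in the middle of its underside.
- jar: Bystander to leave alone: amber jar, 64 mm dia, 90 mm tall; origin in the middle of its underside.
Things that resemble listed ones, but are neither listed nor needed, are in the scene too. What is shaped like the good_pad_b but yellow is not meant.

How it is judged (in metres and radians):
On the way, in this order (a step that is already met when the one before it is completed fails the run):
1. the tray lies flat and still inside the white outline (x of tray in the frame of camera between -0.022 and 0.022 m and y of tray in the frame of camera between -0.022 and 0.022 m and angle between the x axis of tray and the x axis of camera, either way round below 0.22 rad and height (world z) of tray below 0.004 m and angle between tray's own z axis and vertical below 0.05 rad and linear speed of tray below 0.01 m/s), for 0.2 s.
2. the worn pad is lifted clear of the rack in the fingers (height (world z) of worn_pad above 0.06 m and contact force between worn_pad and the fingers above 1 N and contact force between worn_pad and rack below 0.3 N), for 0.2 s.
At the end, for the whole second after the job is handed in: Tray flat and still in the outline: middle within 22 mm in x and y, 0.22 rad of parallel. Fingers alone hold the worn pad, still: lining centre within 20 mm of the view point along each camera head axis, lining facing the lens and tab up, x and z axes within 0.2 rad of the head's (all of step 1 and x of pad_face in the frame of view_point between -0.02 and 0.02 m and y of pad_face in the frame of view_point between -0.02 and 0.02 m and z of pad_face in the frame of view_point between -0.02 and 0.02 m and angle between the x axis of worn_pad and the x axis of camera_head, either way round below 0.2 rad and angle between the z axis of worn_pad and the z axis of camera_head, either way round below 0.2 rad and angle between worn_pad's own x axis and vertical below 1.45 rad and angle between worn_pad's own z axis and vertical below 0.9 rad and linear speed of worn_pad below 0.02 m/s and angular speed of worn_pad below 0.15 rad/s and contact force between worn_pad and the fingers above 1 N and contact force between worn_pad and rack below 0.3 N and contact force between worn_pad and tray below 0.3 N and contact force between worn_pad and camera below 0.3 N and contact force between worn_pad and good_pad_a below 0.3 N and contact force between worn_pad and good_pad_b below 0.3 N); the arm keeps its last pose, push and grip.
It fails at once if the tray is lifted off the bench or tipped (height (world z) of tray above 0.012 m or angle between tray's own z axis and vertical above 0.2 rad).
It fails at once if a good pad is moved more than 15 mm (distance of any of good_pad_a, good_pad_b from where it was at the start of the episode above 0.015 m).
It fails at once if a bystander is pushed more than 30 mm (distance of any of torch, spray_can, socket, tin, mug, jar from where it was at the start of the episode above 0.03 m).
It also fails if it takes over 54 s, if anything falls off the work surface, if the arm or the gripper's body presses on something with over 40 N, if the wrist force passes 120 N, or if a joint passes its speed limit or range.

ROBOT

A 6-joint arm with a two-finger parallel gripper is mounted at the origin on the work surface. World frame = base frame: x ahead of the robot, y to its left, z up, the work surface at z = 0. Lengths are in mm, angles in rad, forces in N, time in s.
With the tool pointing down it reaches from about 425 to 950 mm from the base axis. Payload 3.5 kg.
Tool frame: the origin (TCP) lies midway between the tips of the shut fingers; the grasp point (between the pads) lies 19 mm behind it; y points along the fingers, z is the direction in which the jaws open and shut, and the axes are right-handed (so a half turn about y gives the same grasp; the last joint's range is limited). The gripper opens to 85 mm and grips with 20 to 120 N. Pads are 22 mm wide; open, the fingers measure 114 mm over their backs; the gripper's body (76 mm by 85 mm) begins 54 mm behind the grasp point. The pads swing forward as they close: fully open they stand 13 mm farther back than shut.
Start: joints at [1.173, 0.286, 1.577, -0, 1.279, -0.15], TCP at [165.522, 654.377, 231.325] pointing down, gripper open.
Joint ranges: [-2.77, 2.77], [-0.9, 2.22], [0.21, 2.48], [-1.53, 4.67], [0.24, 2.81], [-2.84, 2.84]. Speed limits (rad/s): [2.79, 2.79, 3.14, 3.14, 3.14, 3.14].

INTERFACE

Orientations are given as a unit quaternion [w, x, y, z].
In Python, from plant import arm, imaging, hand_in gives the robot as it stands.
- The arm moves only by the tool carry_out, never from a script. Its argument "increments" is a list of rows, each a list of 7 numbers: the shift along the tool's x, y, z in cm, then the turn, a rotation vector about the tool's x, y, z in rad, then the closure, from -1 (fully open) to 1 (shut). In form: [[x, y, z, ax, ay, az, hand], ...]. A call has exactly 5 rows; each row shifts and turns the commanded pose from where the row before left it, along the tool's axes as they then stand; what a row does not reach is not made up. A row lasts 1/10 s, in which the tool goes at most 50 mm and 8.59 degrees, less where a joint would pass 70% of its speed; a pose out of reach is approached as far as the arm can. A call is refused whole if a number of a shift passes 5 or a number of a turn 0.15, either way. A call with a gripper value outside its range is refused whole. The fingers move at their own pace and stop on an object; "grip_force" is the grip in N (left out, the last holds). Time passes only in rows, so rows that do not move let the fingers close, or fill a call up. It gives the time, the measured TCP pose, the force and the opening at its end, in the units of the state.
- arm.get_obs(): the state, without advancing time (a new reading comes with each control period).
- imaging.snapshot(name): name is "scene" or "top" or "wrist"; returns the picture (384x512x3 uint8, red, green, blue); there is no depth.
- imaging.get_calibration(name): a dict with "K" (3x3 intrinsics, pixels), "view" (4x4, takes a point from world to camera coordinates); the wrist camera has in their place "tool_from_camera" (4x4, takes a point from camera to tool coordinates, whose origin is the TCP and whose axes are the tool frame's). Camera axes: x right, y down, z forward; pixel columns grow to the right and rows downward; lengths in mm; the calibration is good to about 2 mm. A picture is of the moment at which its call begins: read the wrist's pose just before it. get_calibration takes no time and is no camera call.
- hand_in(): hands the job in, once; it reports no verdict.
The state is a dict: "t": time; "joint_pos": joint angles; "qvel": joint speeds; "effort": joint torques, N m; "tcp_pos": TCP position; "eef_rot": TCP orientation; "contact_force": force on the tool from outside, world axes, zero at the start; "wrist_torque": the same for the moment, N m; "finger_gap": finger opening in mm.
Only numpy, scipy, OpenCV 4.12 (cv2) and the standard library are available. Lean on these libraries where they do the work, as an engineer would, in place of code of your own. Each camera call takes 0.05 s, during which the arm holds its last target. There are 200 camera calls.

## Working session

There is one attempt and no reset: what is moved stays moved. The work goes in short steps, Python scripts to look and compute and a tool call to move; the robot and the scene stay as the last step left them, time stands still between calls to the robot, and variables do not carry over. Pictures are saved under pics/ and viewed, about 8 in all and at most 12, crops included, and the job is handed in when it is done.

Besides the shell and the picture viewer there is one more tool, called after "Call:" in YAML: its name, and indented under it one key for each argument. carry_out: Moves the arm, as the interface text tells. Its arguments: {"type":"object","properties":{"increments":{"type":"array","items":{"type":"array","items":{"type":"number"}}},"grip_force":{"type":"number"}},"required":["increments"]}

```bash
mkdir -p pics; ls; cat > h.py <<'E'
import numpy as np, cv2, json
from plant import arm, imaging, hand_in
from scipy.spatial.transform import Rotation as R
np.set_printoptions(precision=3,suppress=True)
def rot(q): return R.from_quat([q[1],q[2],q[3],q[0]])
def save(n,im): cv2.imwrite('pics/'+n+'.png',cv2.cvtColor(im,cv2.COLOR_RGB2BGR))
def onplane(c,px,z):
    K,V=np.array(c['K']),np.array(c['view']);Rm,t=V[:3,:3],V[:3,3]
    o=-Rm.T@t; d=Rm.T@np.linalg.solve(K,[px[0],px[1],1]); return o+d*(z-o[2])/d[2]
def proj(c,p):
    K,V=np.array(c['K']),np.array(c['view']); q=K@(V[:3,:3]@np.array(p)+V[:3,3]); return q[:2]/q[2]
E
python3 - <<'E'
from h import *
o=arm.get_obs();print(o)
for n in('scene','top','wrist'):
    im=imaging.snapshot(n);np.save('pics/'+n+'.npy',im);save(n+'0',cv2.resize(im,(800,600),interpolation=cv2.INTER_CUBIC))
    c=imaging.get_calibration(n);print(n,{k:np.array(v) for k,v in c.items()})
print(rot(o['eef_rot']).as_matrix())
E
```

```text
pics
{'t': 0.0, 'joint_pos': array([ 1.173,  0.287,  1.578,  0.   ,  1.279, -0.15 ]), 'qvel': array([ 0.   ,  0.   , -0.   , -0.   , -0.   , -0.001]), 'effort': array([  0.   , -40.599, -29.262,  -0.   ,   0.006,   0.   ]), 'tcp_pos': array([165.263, 653.769, 229.902]), 'eef_rot': array([-0.701,  0.703, -0.088,  0.087]), 'contact_force': array([ 0.119, -0.   , -0.085]), 'wrist_torque': array([-0.009,  0.032, -0.025]), 'finger_gap': 85.40939889264959}
scene {'K': array([[350.53 ,   0.   , 257.363],
       [  0.   , 350.53 , 190.872],
       [  0.   ,   0.   ,   1.   ]]), 'view': array([[  -0.858,    0.513,   -0.012,  518.311],
       [   0.377,    0.616,   -0.692, -107.634],
       [  -0.347,   -0.598,   -0.722, 1464.274],
       [   0.   ,    0.   ,    0.   ,    1.   ]])}
top {'K': array([[386.105,   0.   , 259.454],
       [  0.   , 386.105, 186.172],
       [  0.   ,   0.   ,   1.   ]]), 'view': array([[  -0.012,   -1.   ,    0.002,   -3.739],
       [  -0.995,    0.012,   -0.098,  643.74 ],
       [   0.098,   -0.003,   -0.995, 1313.999],
       [   0.   ,    0.   ,    0.   ,    1.   ]])}
wrist {'K': array([[280.319,   0.   , 254.476],
       [  0.   , 280.319, 190.598],
       [  0.   ,   0.   ,   1.   ]]), 'tool_from_camera': array([[  -0.   ,    0.965,    0.263,  -66.38 ],
       [   0.   ,   -0.263,    0.965, -142.408],
       [   1.   ,    0.   ,   -0.   ,   -0.214],
       [   0.   ,    0.   ,    0.   ,    1.   ]])}
[[ 0.969 -0.001  0.245]
 [-0.245 -0.002  0.969]
 [-0.    -1.    -0.002]]
```

View pics/top0.png

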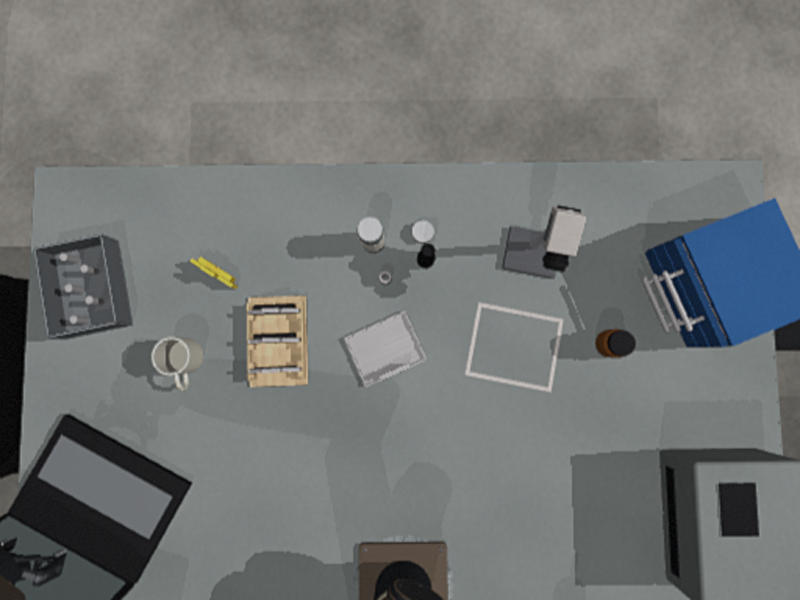

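View pics/scene0.png

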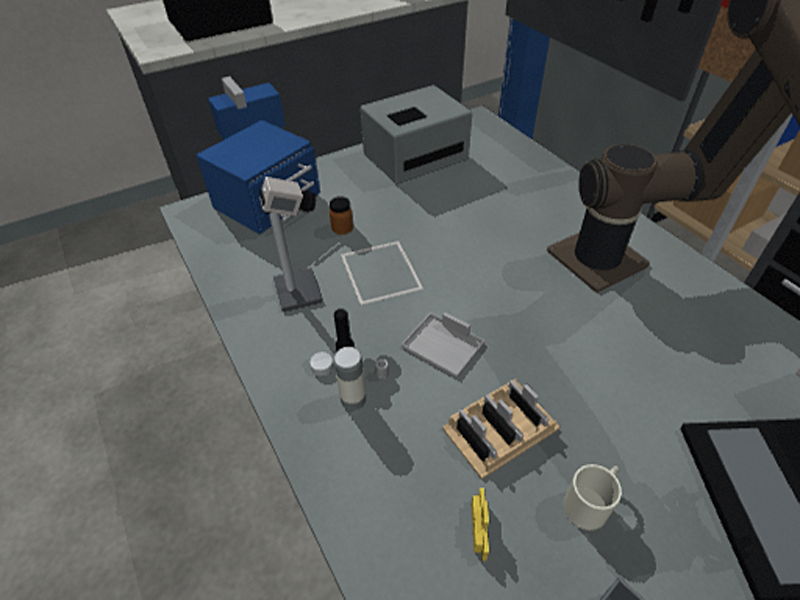

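The top view (800 px scale) shows the rack at (277,340), the tray at (385,348), the outline at (515,347) and the camera head at (565,235). The bystanders are the mug (175,357), jar (615,343), torch (427,255), can (370,235), tin (423,230) and socket (385,277). The yellow lookalike pads are at (213,272). In the scene view, the three rack pads are at (475,437), (502,422) and (527,402).

```bash
python3 - <<'E'
from h import *
t=np.load('pics/top.npy');s=np.load('pics/scene.npy')
f=lambda im,x0,y0,w,h,W,H:cv2.resize(im[y0:y0+h,x0:x0+w],(W,H),interpolation=cv2.INTER_CUBIC)
# top crop x150-278,y184-254 ; scene crops
a=f(t,148,180,133,75,798,450)
save('c1',a)
b=f(s,275,236,90,72,500,400); c=f(s,250,190,70,56,300,240)
o=np.zeros((600,800,3),np.uint8); o[:400,:500]=b; o[:240,500:800]=c
o[400:600,:355]=f(t,148,180,133,75,355,200); 
w=np.load('pics/wrist.npy'); o[260:485,500:800]=cv2.resize(w,(300,225))
save('c2',o)
E
```

```text
(no output)
```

View pics/c1.png

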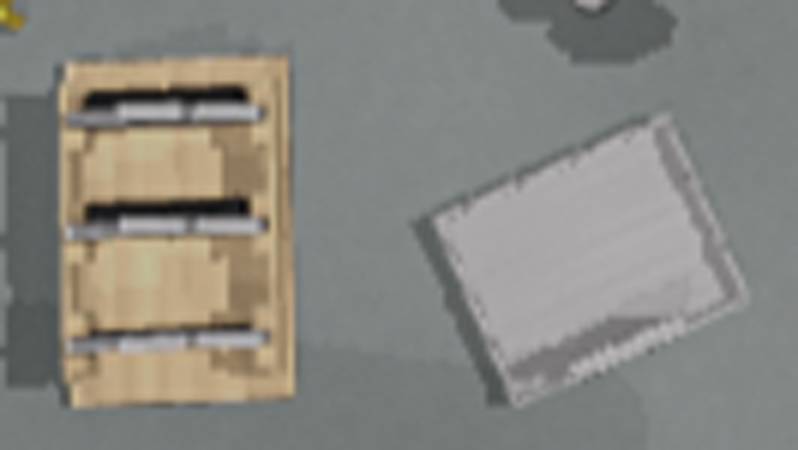

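View pics/c2.png

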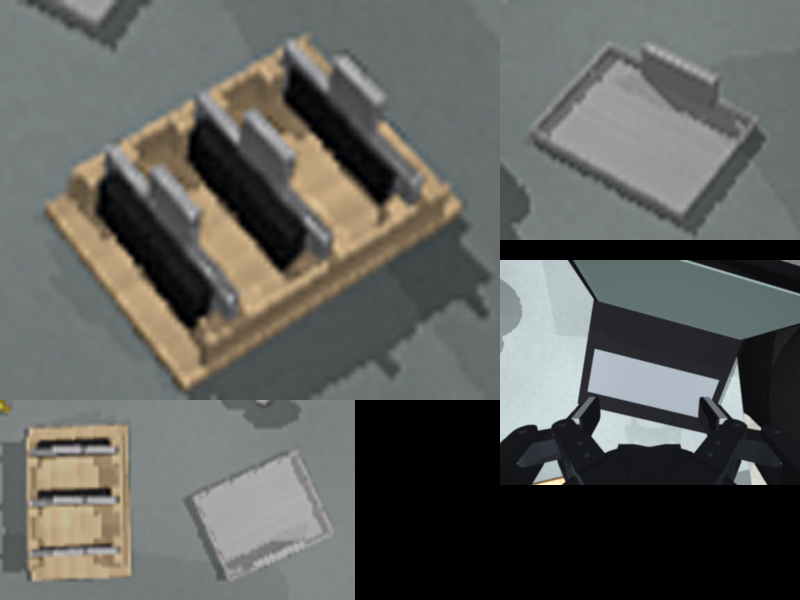

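Candidates by top crop pixel: rack pads at (165,112), (165,225) and (165,341), plus the yellow pads off the left edge. The crop shows thick black linings on the first two. Only the pad nearest the robot, at (165,341), has a thin one, so that is the worn pad. The linings face away from the robot. The tray's grip bar is on the robot side, at about (628,348).

```bash
cat > m.py <<'E'
from h import *
from scipy.optimize import least_squares
T,S=imaging.get_calibration('top'),imaging.get_calibration('scene')
ct=lambda u,v:((u+.5)/6-.5+148,(v+.5)/6-.5+180)
cb=lambda u,v:((u+.5)*.18-.5+275,(v+.5)*.18-.5+236)
cc=lambda u,v:((u-500+.5)*70/300-.5+250,(v+.5)*70/300-.5+190)
def fit(obs,g,free_z=True):
    def pts(p):
        return [np.r_[R.from_euler('z',p[3]).apply(q)+p[:3]] for _,q,_ in obs]
    f=lambda p:np.concatenate([proj(c,w)-px for (c,_,px),w in zip(obs,pts(p))])
    r=least_squares(f,g); return r.x,np.sqrt(np.mean(r.fun**2))
E
python3 - <<'E'
from m import *
tr=[(T,[60,75,12],ct(425,217)),(T,[60,-75,12],ct(668,117)),(T,[-60,-75,12],ct(748,295)),(T,[-60,75,12],ct(515,405)),
(S,[-60,-75,12],cc(612,43)),(S,[-60,75,12],cc(765,130)),(S,[60,75,12],cc(690,220)),(S,[60,-75,12],cc(530,130)),(S,[-55,-35,40],cc(645,45)),(S,[-55,35,40],cc(718,80))]
print('tray',fit(tr,[600,0,0,.3]))
# pads: plate ends at 54, tab top 84 (pad frame, z from bench; fit z)
pd=[(T,[0,55,54],ct(70,343)),(T,[0,-55,54],ct(267,337)),(T,[0,0,84],ct(151,341)),
(S,[0,0,84],cb(360,75)),(S,[0,55,54],cb(408,193)),(S,[0,-55,54],cb(298,60))]
print('pad',fit(pd,[600,200,0,0]))
# outline mask
for n,c,box in(('top',T,(285,185,370,260)),('scene',S,(212,148,275,196))):
    im=np.load(f'pics/{n}.npy').astype(int);x0,y0,x1,y1=box
    m=np.zeros(im.shape[:2],np.uint8);sub=im[y0:y1,x0:x1];m[y0:y1,x0:x1]=(sub.min(2)>175)
    nl,l,st,_=cv2.connectedComponentsWithStats(m,connectivity=8);k=1+np.argmax(st[1:,4]);print(st[1:,4])
    p=np.argwhere(l==k)[:,::-1].astype(np.float32)
    w=np.array([onplane(c,q,0)[:2] for q in p],np.float32)
    print(n,cv2.minAreaRect(w))
E
```

```text
tray (array([517.239,  38.858,   2.517,   0.408]), np.float64(0.7392503369547343))
pad (array([474.48 , 275.975,  -3.647,  -0.02 ]), np.float64(1.099401984203464))
[291]
top ((518.00048828125, -255.17039489746094), (193.84336853027344, 163.70877075195312), 78.08856201171875)
[ 6  1  1 35  1  1  1 20  1  1  1  2  1  2  2  3]
scene ((593.6270751953125, -276.3544921875), (188.4624786376953, 9.516012191772461), 80.15331268310547)
```

Measured so far:
- **Tray:** about (517,39), yaw 0.41.
- **Outline:** (518,-255), with camera x yaw -0.208.
- **Worn pad:** about (474,276), yaw -0.02.

Next I'll write a planner that turns targets into tool-axis rows.

```bash
cat > plan.py <<'E'
from h import *
def Rt(yaw,tilt=0): # tool z horizontal along yaw, tool y down; tilt: rotate so tool y leans toward +yaw dir
    A=np.array([[0,0,1],[-1,0,0],[0,-1,0]],float) # columns x=(0,-1,0), y=(0,0,-1), z=(1,0,0)
    return R.from_euler('z',yaw)*R.from_euler('y',-tilt)*R.from_matrix(A)
def plan(pos,Rg,hand,mm=35,ang=.13,start=None):
    o=arm.get_obs(); p,Rc=(np.array(o['tcp_pos']),rot(o['eef_rot'])) if start is None else start
    pos=np.array(pos,float)
    n=int(max(1,np.ceil(np.linalg.norm(pos-p)/mm),np.ceil((Rc.inv()*Rg).magnitude()/ang)))
    rows=[]
    for k in range(n):
        w=1/(n-k); d=np.round(Rc.inv().apply((pos-p)*w)/10,1 if n-k>1 else 2); a=np.round((Rc.inv()*Rg).as_rotvec()*w,2 if n-k>1 else 3)
        rows.append(list(map(float,d))+list(map(float,a))+[hand]); p=p+Rc.apply(d*10); Rc=Rc*R.from_rotvec(a)
    while len(rows)%5: rows.append([0]*6+[hand])
    for i in range(0,len(rows),5): print(json.dumps([[x+0 for x in r] for r in rows[i:i+5]]))
    print('end',p); return p,Rc
E
python3 - <<'E'
from plan import *
print(Rt(0,.436).as_matrix())
plan([466,17,180],Rt(.408),-1)
E
```

```text
[[ 0.     0.422  0.906]
 [-1.     0.     0.   ]
 [ 0.    -0.906  0.422]]
[[2.1, 0.2, -2.6, 0.0, 0.04, 0.0, -1], [2.2, 0.2, -2.5, 0.0, 0.04, 0.0, -1], [2.3, 0.2, -2.4, 0.0, 0.04, 0.0, -1], [2.4, 0.3, -2.3, 0.0, 0.04, 0.0, -1], [2.5, 0.2, -2.2, 0.0, 0.04, 0.0, -1]]
[[2.6, 0.3, -2.1, 0.0, 0.04, 0.0, -1], [2.7, 0.2, -2.0, 0.0, 0.05, 0.0, -1], [2.8, 0.3, -1.9, 0.0, 0.04, 0.0, -1], [2.9, 0.2, -1.8, 0.0, 0.05, 0.0, -1], [2.9, 0.3, -1.6, 0.0, 0.04, 0.0, -1]]
[[3.0, 0.2, -1.5, 0.0, 0.05, 0.0, -1], [3.1, 0.3, -1.3, 0.0, 0.04, 0.0, -1], [3.1, 0.2, -1.2, 0.0, 0.05, 0.0, -1], [3.2, 0.3, -1.1, 0.0, 0.04, 0.0, -1], [3.2, 0.2, -0.9, 0.0, 0.05, 0.0, -1]]
[[3.3, 0.3, -0.8, 0.0, 0.04, 0.0, -1], [3.3, 0.2, -0.6, 0.0, 0.05, 0.0, -1], [3.3, 0.3, -0.5, 0.0, 0.04, 0.0, -1], [3.4, 0.2, -0.3, 0.0, 0.05, 0.0, -1], [3.4, 0.3, -0.2, 0.0, 0.04, 0.0, -1]]
[[3.31, 0.21, -0.01, 0.001, 0.045, 0.001, -1], [0, 0, 0, 0, 0, 0, -1], [0, 0, 0, 0, 0, 0, -1], [0, 0, 0, 0, 0, 0, -1], [0, 0, 0, 0, 0, 0, -1]]
end [465.991  17.005 179.98 ]
```

Call:
carry_out:
  increments:
    - [2.1,0.2,-2.6,0.0,0.04,0.0,-1]
    - [2.2,0.2,-2.5,0.0,0.04,0.0,-1]
    - [2.3,0.2,-2.4,0.0,0.04,0.0,-1]
    - [2.4,0.3,-2.3,0.0,0.04,0.0,-1]
    - [2.5,0.2,-2.2,0.0,0.04,0.0,-1]

```text
t: 0.65
tcp_pos: [236.1, 502.0, 219.7]
eef_rot: [-0.689, 0.69, -0.158, 0.157]
contact_force: [1.3, 0.3, 0.8]
finger_gap: 85.4
```

Call:
carry_out:
  increments:
    - [2.6,0.3,-2.1,0.0,0.04,0.0,-1]
    - [2.7,0.2,-2.0,0.0,0.05,0.0,-1]
    - [2.8,0.3,-1.9,0.0,0.04,0.0,-1]
    - [2.9,0.2,-1.8,0.0,0.05,0.0,-1]
    - [2.9,0.3,-1.6,0.0,0.04,0.0,-1]

```text
t: 1.15
tcp_pos: [307.8, 350.0, 207.1]
eef_rot: [-0.668, 0.668, -0.232, 0.232]
contact_force: [0.4, 0.0, 1.9]
finger_gap: 85.5
```

Call:
carry_out:
  increments:
    - [3.0,0.2,-1.5,0.0,0.05,0.0,-1]
    - [3.1,0.3,-1.3,0.0,0.04,0.0,-1]
    - [3.1,0.2,-1.2,0.0,0.05,0.0,-1]
    - [3.2,0.3,-1.1,0.0,0.04,0.0,-1]
    - [3.2,0.2,-0.9,0.0,0.05,0.0,-1]

```text
t: 1.65
tcp_pos: [379.5, 198.8, 195.0]
eef_rot: [-0.637, 0.637, -0.308, 0.307]
contact_force: [0.1, 0.4, 0.2]
finger_gap: 85.6
```

Call:
carry_out:
  increments:
    - [3.3,0.3,-0.8,0.0,0.04,0.0,-1]
    - [3.3,0.2,-0.6,0.0,0.05,0.0,-1]
    - [3.3,0.3,-0.5,0.0,0.04,0.0,-1]
    - [3.4,0.2,-0.3,0.0,0.05,0.0,-1]
    - [3.4,0.3,-0.2,0.0,0.04,0.0,-1]

```text
t: 2.15
tcp_pos: [452.1, 46.0, 182.2]
eef_rot: [0.599, -0.599, 0.375, -0.376]
contact_force: [0.7, -0.8, -0.4]
finger_gap: 85.3
```

Call:
carry_out:
  increments:
    - [3.3,0.2,0,0.0,0.045,0.0,-1]
    - [0,0,0,0,0,0,-1]
    - [0,0,0,0,0,0,-1]
    - [0,0,0,0,0,0,-1]
    - [0,0,0,0,0,0,-1]

```text
t: 2.65
tcp_pos: [465.8, 18.7, 180.3]
eef_rot: [0.591, -0.591, 0.388, -0.388]
contact_force: [0.9, 0.3, 0.4]
finger_gap: 85.3
```

```bash
cat >> h.py <<'E'
def wristcal(o):
    c=imaging.get_calibration('wrist');B=np.eye(4);B[:3,:3]=rot(o['eef_rot']).as_matrix();B[:3,3]=o['tcp_pos']
    return {'K':c['K'],'view':np.linalg.inv(B@np.array(c['tool_from_camera']))}
def wsnap(n):
    o=arm.get_obs();im=imaging.snapshot('wrist');np.save(f'pics/{n}.npy',im);c=wristcal(o)
    np.savez(f'pics/{n}_cal.npz',**{k:np.array(v) for k,v in c.items()});save(n,cv2.resize(im,(800,600),interpolation=cv2.INTER_CUBIC))
    print(o['t'],o['tcp_pos'],rot(o['eef_rot']).as_matrix(),o['contact_force'],o['finger_gap']);return c
E
python3 - <<'E'
from h import *
c=wsnap('w1')
b=R.from_euler('z',.408)
f=lambda p:(proj(c,b.apply(p)+[517.2,38.9,0])+.5)*1.5625
for p in([-60,-35,40],[-50,-35,40],[-60,35,40],[-50,35,40],[60,75,12],[60,-75,12],[-60,-75,12],[-60,75,12]):print(p,f(p))
E
```

```text
2.65 [465.801  18.655 180.275] [[ 0.398 -0.     0.917]
 [-0.917  0.     0.398]
 [-0.    -1.    -0.   ]] [0.938 0.254 0.362] 85.32894351150719
[-60, -35, 40] [391.433 335.259]
[-50, -35, 40] [406.041 335.283]
[-60, 35, 40] [391.164 232.545]
[-50, 35, 40] [406.727 232.572]
[60, 75, 12] [568.055 168.964]
[60, -75, 12] [547.901 371.985]
[-60, -75, 12] [392.123 371.733]
[-60, 75, 12] [391.67 168.65]
```

View pics/w1.png

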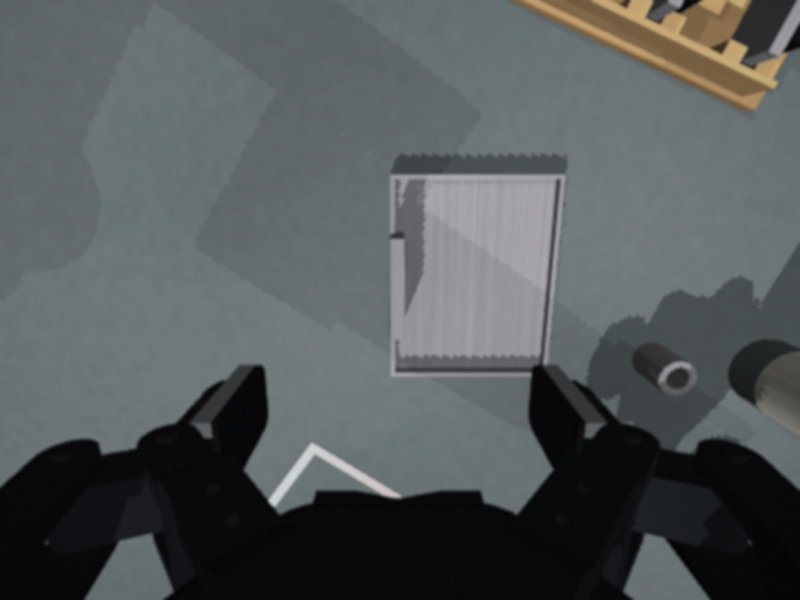

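The bar top appears at (390–405, 235–342), against a prediction of (391–406, 232–335). The tray pose is therefore confirmed, with about a 3 mm shift along its y.

```bash
python3 - <<'E'
from plan import *
plan([468,14,12],Rt(.408),-1,mm=40)
print('drag from there')
plan([464.2,-243.6,12],Rt(-.208),.6,mm=20,start=(np.array([468,14,12.]),Rt(.408)))
E
```

```text
[[0.1, 3.4, 0.0, 0.0, 0.0, 0.0, -1], [0.1, 3.4, 0.0, 0.0, 0.0, 0.0, -1], [0.1, 3.3, 0.0, 0.0, 0.0, 0.0, -1], [0.1, 3.4, 0.0, 0.0, 0.0, 0.0, -1], [0.11, 3.33, 0.01, 0.0, 0.002, 0.0, -1]]
end [467.991  14.004  12.029]
drag from there
[[1.8, 0.0, -0.8, 0.0, 0.05, 0.0, 0.6], [1.8, 0.0, -0.7, 0.0, 0.05, 0.0, 0.6], [1.9, 0.0, -0.6, 0.0, 0.05, 0.0, 0.6], [1.9, 0.0, -0.5, 0.0, 0.05, 0.0, 0.6], [1.9, 0.0, -0.4, 0.0, 0.05, 0.0, 0.6]]
[[2.0, 0.0, -0.4, 0.0, 0.05, 0.0, 0.6], [2.0, 0.0, -0.3, 0.0, 0.05, 0.0, 0.6], [2.0, 0.0, -0.1, 0.0, 0.04, 0.0, 0.6], [2.0, 0.0, -0.1, 0.0, 0.05, 0.0, 0.6], [2.0, 0.0, 0.0, 0.0, 0.04, 0.0, 0.6]]
[[2.0, 0.0, 0.1, 0.0, 0.05, 0.0, 0.6], [1.9, 0.0, 0.2, 0.0, 0.04, 0.0, 0.6], [1.96, 0.0, 0.33, 0.0, 0.046, 0.0, 0.6], [0, 0, 0, 0, 0, 0, 0.6], [0, 0, 0, 0, 0, 0, 0.6]]
end [ 464.193 -243.61    12.   ]
```

Descend, then close.

Call:
carry_out:
  increments:
    - [0.1,3.4,0,0,0,0,-1]
    - [0.1,3.4,0,0,0,0,-1]
    - [0.1,3.4,0,0,0,0,-1]
    - [0.1,3.4,0,0,0,0,-1]
    - [0.1,3.2,0,0,0,0,-1]

```text
t: 3.2
tcp_pos: [468.0, 13.9, 11.3]
eef_rot: [0.591, -0.591, 0.388, -0.388]
contact_force: [0.6, 0.5, -0.5]
finger_gap: 85.6
```

Call:
carry_out:
  increments:
    - [0,0,0,0,0,0,1]
    - [0,0,0,0,0,0,1]
    - [0,0,0,0,0,0,1]
    - [0,0,0,0,0,0,1]
    - [0,0,0,0,0,0,1]
  grip_force: 40

```text
t: 3.7
tcp_pos: [469.4, 12.9, 14.0]
eef_rot: [0.591, -0.591, 0.387, -0.389]
contact_force: [-8.4, -2.4, 3.5]
finger_gap: 12.4
```

Call:
carry_out:
  increments:
    - [0,0,0,0,0,0,1]
    - [0,0,0,0,0,0,1]
    - [0,0,0,0,0,0,1]
    - [0,0,0,0,0,0,1]
    - [0,0,0,0,0,0,1]

```text
t: 4.2
tcp_pos: [469.3, 12.9, 13.9]
eef_rot: [0.591, -0.591, 0.388, -0.389]
contact_force: [-2.0, 1.3, 7.8]
finger_gap: 9.2
```

Call:
carry_out:
  increments:
    - [1.8,0.0,-0.8,0.0,0.05,0.0,1]
    - [1.8,0.0,-0.7,0.0,0.05,0.0,1]
    - [1.9,0.0,-0.6,0.0,0.05,0.0,1]
    - [1.9,0.0,-0.5,0.0,0.05,0.0,1]
    - [1.9,0.0,-0.4,0.0,0.05,0.0,1]

```text
t: 4.7
tcp_pos: [469.2, -85.2, 13.9]
eef_rot: [0.538, -0.536, 0.459, -0.46]
contact_force: [0.3, 4.4, 6.4]
finger_gap: 9.1
```

Call:
carry_out:
  increments:
    - [2.0,0.0,-0.4,0.0,0.05,0.0,1]
    - [2.0,0.0,-0.3,0.0,0.05,0.0,1]
    - [2.0,0.0,-0.1,0.0,0.04,0.0,1]
    - [2.0,0.0,-0.1,0.0,0.05,0.0,1]
    - [2.0,0.0,0.0,0.0,0.04,0.0,1]

```text
t: 5.2
tcp_pos: [466.3, -186.0, 13.9]
eef_rot: [-0.482, 0.48, -0.518, 0.519]
contact_force: [1.2, 5.4, 6.1]
finger_gap: 8.9
```

Call:
carry_out:
  increments:
    - [2.0,0.0,0.1,0.0,0.05,0.0,1]
    - [1.9,0.0,0.2,0.0,0.04,0.0,1]
    - [1.9,0.0,0.3,0.0,0.05,0.0,1]
    - [0,0,0,0,0,0,1]
    - [0,0,0,0,0,0,1]

```text
t: 5.7
tcp_pos: [465.7, -245.8, 14.0]
eef_rot: [-0.444, 0.444, -0.548, 0.552]
contact_force: [1.0, -4.1, 6.2]
finger_gap: 9.3
```

```bash
python3 - <<'E'
from h import *
im=imaging.snapshot('top');s=imaging.snapshot('scene')
f=lambda im,x0,y0,w,h,W,H:cv2.resize(im[y0:y0+h,x0:x0+w],(W,H),interpolation=cv2.INTER_CUBIC)
save('d1',np.hstack([f(im,280,180,100,100,400,400),f(s,195,135,100,100,400,400)]))
o=arm.get_obs();print(o['t'],o['tcp_pos'],rot(o['eef_rot']).as_matrix()[:,2])
E
```

```text
5.8 [ 465.642 -245.314   13.947] [ 0.978 -0.209  0.004]
```

View pics/d1.png

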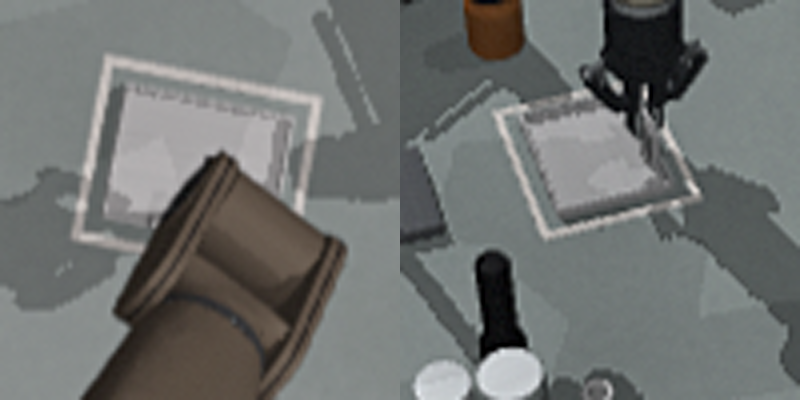

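The tray lies inside the outline with clear margins, and its sides are parallel to the lines. Release it, rise and go to the rack.

```bash
python3 - <<'E'
from plan import *
o=arm.get_obs(); s=(np.array(o['tcp_pos']),rot(o['eef_rot']))
s=plan(s[0]+[0,0,146],Rt(-.208),0,mm=30,start=s)
s=plan([474,276,200],Rt(-.02),0,mm=40,start=s)
E
```

```text
[[0.0, -2.9, 0.0, 0.0, 0.0, 0.0, 0], [0.0, -2.9, 0.0, 0.0, 0.0, 0.0, 0], [0.0, -2.9, 0.0, 0.0, 0.0, 0.0, 0], [0.0, -2.9, 0.0, 0.0, 0.0, 0.0, 0], [0.05, -3.0, 0.06, -0.004, -0.003, 0.003, 0]]
end [ 465.627 -245.353  159.949]
[[-3.7, -0.3, -0.7, 0.0, -0.01, 0.0, 0], [-3.7, -0.3, -0.7, 0.0, -0.01, 0.0, 0], [-3.7, -0.3, -0.6, 0.0, -0.01, 0.0, 0], [-3.7, -0.3, -0.6, 0.0, -0.01, 0.0, 0], [-3.7, -0.3, -0.6, 0.0, -0.01, 0.0, 0]]
[[-3.7, -0.3, -0.5, 0.0, -0.02, 0.0, 0], [-3.7, -0.3, -0.5, 0.0, -0.01, 0.0, 0], [-3.7, -0.3, -0.4, 0.0, -0.02, 0.0, 0], [-3.7, -0.3, -0.3, 0.0, -0.01, 0.0, 0], [-3.7, -0.3, -0.3, 0.0, -0.02, 0.0, 0]]
[[-3.7, -0.3, -0.2, 0.0, -0.01, 0.0, 0], [-3.7, -0.2, -0.2, 0.0, -0.02, 0.0, 0], [-3.7, -0.3, -0.2, 0.0, -0.01, 0.0, 0], [-3.64, -0.21, -0.07, 0.0, -0.018, 0.0, 0], [0, 0, 0, 0, 0, 0, 0]]
end [474.02  276.027 199.957]
```

Call:
carry_out:
  increments:
    - [0,0,0,0,0,0,0]
    - [0,0,0,0,0,0,0]
    - [0,0,0,0,0,0,0]
    - [0,0,0,0,0,0,0]
    - [0,0,0,0,0,0,0]

```text
t: 6.3
tcp_pos: [463.9, -243.3, 11.9]
eef_rot: [0.444, -0.444, 0.55, -0.55]
contact_force: [0.5, -0.4, -0.3]
finger_gap: 42.6
```

Call:
carry_out:
  increments:
    - [0,-2,0,0,0,0,0]
    - [0,-3,0,0,0,0,0]
    - [0,-3,0,0,0,0,0]
    - [0,-3,0,0,0,0,0]
    - [0,-4,0,0,0,0,0]

```text
t: 6.8
tcp_pos: [463.1, -242.9, 161.9]
eef_rot: [0.444, -0.445, 0.551, -0.549]
contact_force: [-0.1, -0.8, -0.5]
finger_gap: 42.7
```

Call:
carry_out:
  increments:
    - [-3.7,-0.3,-0.7,0.0,-0.01,0.0,0]
    - [-3.7,-0.3,-0.7,0.0,-0.01,0.0,0]
    - [-3.7,-0.3,-0.6,0.0,-0.01,0.0,0]
    - [-3.7,-0.3,-0.6,0.0,-0.01,0.0,0]
    - [-3.7,-0.3,-0.6,0.0,-0.01,0.0,0]

```text
t: 7.3
tcp_pos: [467.8, -54.6, 177.4]
eef_rot: [0.458, -0.458, 0.539, -0.539]
contact_force: [1.5, 0.1, -0.1]
finger_gap: 42.9
```

Call:
carry_out:
  increments:
    - [-3.7,-0.3,-0.5,0.0,-0.02,0.0,0]
    - [-3.7,-0.3,-0.5,0.0,-0.01,0.0,0]
    - [-3.7,-0.3,-0.4,0.0,-0.02,0.0,0]
    - [-3.7,-0.3,-0.3,0.0,-0.01,0.0,0]
    - [-3.7,-0.3,-0.3,0.0,-0.02,0.0,0]

```text
t: 7.8
tcp_pos: [471.9, 131.5, 192.4]
eef_rot: [-0.479, 0.479, -0.52, 0.52]
contact_force: [0.0, -0.5, 0.9]
finger_gap: 42.9
```

Call:
carry_out:
  increments:
    - [-3.7,-0.3,-0.2,0.0,-0.01,0.0,0]
    - [-3.7,-0.2,-0.2,0.0,-0.02,0.0,0]
    - [-3.7,-0.3,-0.2,0.0,-0.01,0.0,0]
    - [-3.6,-0.2,0,0.0,-0.02,0.0,0]
    - [0,0,0,0,0,0,0]

```text
t: 8.3
tcp_pos: [475.1, 280.4, 202.6]
eef_rot: [0.496, -0.495, 0.505, -0.504]
contact_force: [-0.4, -0.4, -0.1]
finger_gap: 42.7
```

```bash
python3 - <<'E'
from h import *
c=wsnap('w2')
t=imaging.snapshot('top');np.save('pics/top2.npy',t);save('t2',cv2.resize(t[170:270,140:380],(792,330),interpolation=cv2.INTER_CUBIC))
im=cv2.imread('pics/w2.png');b=cv2.imread('pics/t2.png')
o=np.zeros((600,800,3),np.uint8); o[:]=im
cv2.imwrite('pics/w2.png',o)
s=imaging.snapshot('scene');np.save('pics/scene2.npy',s)
b2=R.from_euler('z',-.02)
for p in([-4,18,84],[4,18,84],[4,-18,84],[-4,-18,84],[0,55,54],[0,-55,54]):print(p,(proj(c,b2.apply(p)+[474.5,276,0])+.5)*1.5625)
E
```

```text
8.3 [475.054 280.427 202.567] [[-0.017  0.     1.   ]
 [-1.     0.001 -0.017]
 [-0.001 -1.     0.   ]] [-0.437 -0.42  -0.143] 42.730497902830095
[-4, 18, 84] [390.955 269.444]
[4, 18, 84] [404.142 269.477]
[4, -18, 84] [403.795 325.788]
[-4, -18, 84] [391.059 325.758]
[0, 55, 54] [397.737 204.477]
[0, -55, 54] [397.394 361.317]
```

View pics/w2.png

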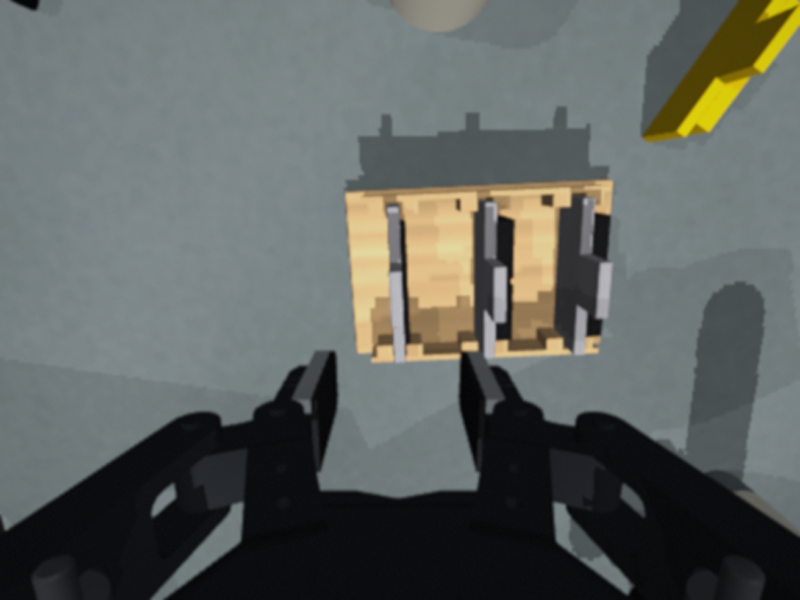

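View pics/t2.png

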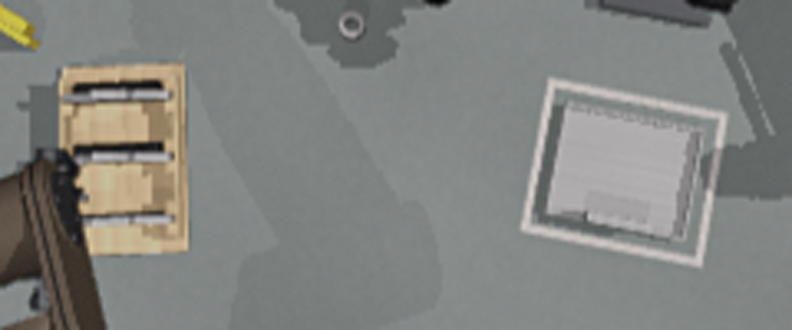

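The worn pad's tab is at about (397, 268–325), and its plate ends are at (393,205) and (399,361). These match the predictions, but the pad yaw is nearer +0.02. The top view shows the tray centred in the outline. Descend onto the tab.

```bash
python3 - <<'E'
from plan import *
plan([474.5,276,57],Rt(.02),0,mm=30)
E
```

```text
[[0.0, 2.9, 0.0, 0.0, -0.01, 0.0, 0], [0.0, 2.9, 0.0, 0.0, -0.01, 0.0, 0], [0.0, 2.9, 0.0, 0.0, -0.01, 0.0, 0], [0.0, 2.9, 0.0, 0.0, -0.01, 0.0, 0], [0.06, 2.88, -0.04, 0.001, -0.002, 0.001, 0]]
end [474.539 275.994  57.033]
```

Call:
carry_out:
  increments:
    - [0,2.9,0,0,-0.01,0,0]
    - [0,2.9,0,0,-0.01,0,0]
    - [0,2.9,0,0,-0.01,0,0]
    - [0,2.9,0,0,-0.01,0,0]
    - [0,2.9,0,0,0,0,0]

```text
t: 8.95
tcp_pos: [475.5, 275.5, 56.2]
eef_rot: [-0.504, 0.504, -0.496, 0.496]
contact_force: [0.0, -0.1, 0.1]
finger_gap: 42.7
```

Call:
carry_out:
  increments:
    - [0,0,0,0,0,0,1]
    - [0,0,0,0,0,0,1]
    - [0,0,0,0,0,0,1]
    - [0,0,0,0,0,0,1]
    - [0,0,0,0,0,0,1]
  grip_force: 80

```text
t: 9.45
tcp_pos: [475.4, 276.7, 58.4]
eef_rot: [-0.504, 0.505, -0.495, 0.495]
contact_force: [-3.3, -3.4, 3.1]
finger_gap: 6.8
```

Call:
carry_out:
  increments:
    - [0,0,0,0,0,0,1]
    - [0,0,0,0,0,0,1]
    - [0,0,0,0,0,0,1]
    - [0,0,0,0,0,0,1]
    - [0,0,0,0,0,0,1]

```text
t: 9.95
tcp_pos: [475.4, 276.7, 58.4]
eef_rot: [-0.504, 0.505, -0.495, 0.495]
contact_force: [-3.4, -3.9, 2.9]
finger_gap: 6.6
```

Gripped at a 6.6 mm gap on the 8 mm tab. Lift, and check where the lens projects against the images.

Call:
carry_out:
  increments:
    - [0,-1,0,0,0,0,1]
    - [0,-2,0,0,0,0,1]
    - [0,-3,0,0,0,0,1]
    - [0,-4,0,0,0,0,1]
    - [0,-4,0,0,0,0,1]

```text
t: 10.45
tcp_pos: [475.7, 277.4, 199.1]
eef_rot: [0.505, -0.503, 0.495, -0.496]
contact_force: [0.7, 0.9, -3.0]
finger_gap: 6.6
```

```bash
cat > fin.py <<'E'
from plan import *
yaw=-.208; t=np.radians(25)
VP=np.array([518,-255,190.])
Rg=Rt(yaw,t); M=Rg.as_matrix(); X=M[:,2];Z=-M[:,1];Y=np.cross(Z,X)
E
python3 - <<'E'
from fin import *
T,S=imaging.get_calibration('top'),imaging.get_calibration('scene')
L=VP+160*X; print('lens',L,(proj(T,L)+.5)*1.5625,(proj(S,L)+.5)*1.5625)
G=VP-8*X+.5*Y+26.4*Z; print('goal',G)
o=arm.get_obs();print(o['t'],o['tcp_pos'],o['contact_force'],o['finger_gap'])
s=plan([480,100,235],Rt(-.03),1,mm=30)
s=plan(G+[0,0,15]-10*X,Rg,1,mm=30,start=s)
c=wsnap('w3')
s=imaging.snapshot('scene')
im=cv2.imread('pics/w3.png'); b=cv2.cvtColor(cv2.resize(s[90:330,150:470],(640,480)),cv2.COLOR_RGB2BGR)
cv2.imwrite('pics/w3c.png',np.hstack([cv2.resize(im,(400,300)),cv2.resize(b,(400,300))]))
E
```

```text
lens [ 659.884 -284.945  257.619] [553.281 269.386] [314.279 203.723]
goal [ 500.092 -250.71   210.546]
10.45 [475.729 277.445 199.091] [ 0.67   0.946 -3.043] 6.6170240621154
[[2.5, -0.5, 0.0, 0.0, 0.01, 0.0, 1], [2.5, -0.5, 0.0, 0.0, 0.01, 0.0, 1], [2.5, -0.5, 0.1, 0.0, 0.01, 0.0, 1], [2.6, -0.5, 0.1, 0.0, 0.0, 0.0, 1], [2.5, -0.5, 0.1, 0.0, 0.01, 0.0, 1]]
[[2.6, -0.6, 0.1, 0.0, 0.0, 0.0, 1], [2.53, -0.52, 0.16, -0.002, 0.008, -0.002, 1], [0, 0, 0, 0, 0, 0, 1], [0, 0, 0, 0, 0, 0, 1], [0, 0, 0, 0, 0, 0, 1]]
end [480.036 100.027 235.034]
[[2.9, 0.1, 0.2, 0.04, 0.01, 0.0, 1], [2.9, 0.1, 0.2, 0.04, 0.01, 0.0, 1], [2.9, 0.1, 0.2, 0.04, 0.02, 0.0, 1], [2.9, 0.2, 0.3, 0.04, 0.01, 0.0, 1], [2.9, 0.2, 0.3, 0.03, 0.02, -0.01, 1]]
[[2.9, 0.2, 0.4, 0.04, 0.01, 0.0, 1], [2.9, 0.2, 0.4, 0.03, 0.02, -0.01, 1], [2.9, 0.2, 0.4, 0.04, 0.01, 0.0, 1], [2.8, 0.3, 0.4, 0.03, 0.02, -0.01, 1], [2.8, 0.3, 0.5, 0.04, 0.01, 0.0, 1]]
[[2.9, 0.3, 0.5, 0.03, 0.02, -0.01, 1], [2.81, 0.39, 0.58, 0.036, 0.012, -0.001, 1], [0, 0, 0, 0, 0, 0, 1], [0, 0, 0, 0, 0, 0, 1], [0, 0, 0, 0, 0, 0, 1]]
end [ 491.24  -248.802  221.299]
10.45 [475.729 277.445 199.091] [[ 0.018  0.002  1.   ]
 [-1.     0.001  0.018]
 [-0.001 -1.     0.002]] [ 0.67   0.946 -3.043] 6.6170240621154
```

View pics/w3c.png

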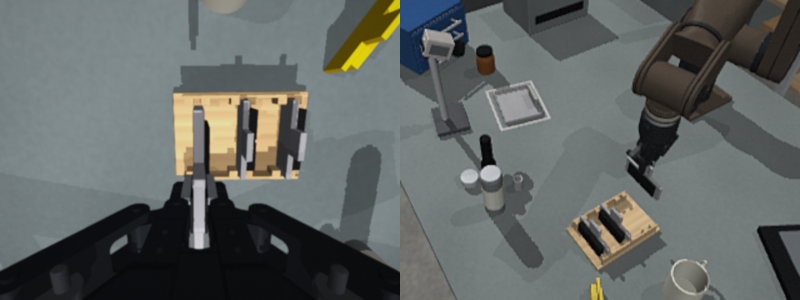

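The worn pad is out of the rack, and the two good pads stand unmoved. Carry it over.

Call:
carry_out:
  increments:
    - [2.5,-0.5,0,0,0.01,0,1]
    - [2.5,-0.5,0,0,0.01,0,1]
    - [2.5,-0.5,0.1,0,0.01,0,1]
    - [2.6,-0.5,0.1,0,0,0,1]
    - [2.5,-0.5,0.1,0,0.01,0,1]

```text
t: 11.05
tcp_pos: [478.3, 150.3, 221.7]
eef_rot: [-0.495, 0.494, -0.506, 0.506]
contact_force: [-0.4, 0.5, -2.8]
finger_gap: 6.4
```

Call:
carry_out:
  increments:
    - [2.6,-0.6,0.1,0,0,0,1]
    - [2.5,-0.5,0.2,0,0.01,0,1]
    - [2.9,0.1,0.2,0.04,0.01,0,1]
    - [2.9,0.1,0.2,0.04,0.01,0,1]
    - [2.9,0.1,0.2,0.04,0.02,0,1]

```text
t: 11.55
tcp_pos: [482.8, 11.9, 229.9]
eef_rot: [-0.511, 0.45, -0.486, 0.548]
contact_force: [-0.6, -0.3, -3.2]
finger_gap: 6.3
```

Call:
carry_out:
  increments:
    - [2.9,0.2,0.3,0.04,0.01,0,1]
    - [2.9,0.2,0.3,0.03,0.02,-0.01,1]
    - [2.9,0.2,0.4,0.04,0.01,0,1]
    - [2.9,0.2,0.4,0.03,0.02,-0.01,1]
    - [2.9,0.2,0.4,0.04,0.01,0,1]

```text
t: 12.05
tcp_pos: [487.4, -134.3, 223.6]
eef_rot: [-0.526, 0.388, -0.448, 0.61]
contact_force: [-0.2, -1.0, -3.3]
finger_gap: 6.9
```

Call:
carry_out:
  increments:
    - [2.8,0.3,0.4,0.03,0.02,-0.01,1]
    - [2.8,0.3,0.5,0.04,0.01,0,1]
    - [2.9,0.3,0.5,0.03,0.02,-0.01,1]
    - [2.8,0.4,0.6,0.04,0.01,0,1]
    - [0,0,0,0,0,0,1]

```text
t: 12.55
tcp_pos: [490.2, -251.4, 218.2]
eef_rot: [-0.53, 0.337, -0.417, 0.657]
contact_force: [-0.3, -0.0, -3.7]
finger_gap: 6.6
```

```bash
python3 - <<'E'
from fin import *
G=VP-8*X+.5*Y+26.4*Z
plan(G,Rg,1,mm=10)
o=arm.get_obs();print(o['t'],o['joint_pos'],(G-o['tcp_pos']))
E
```

```text
[[-0.1, 0.5, 0.3, 0.0, 0.0, 0.0, 1], [-0.18, 0.59, 0.23, -0.003, -0.004, 0.002, 1], [0, 0, 0, 0, 0, 0, 1], [0, 0, 0, 0, 0, 0, 1], [0, 0, 0, 0, 0, 0, 1]]
end [ 500.06  -250.676  210.563]
12.55 [-0.762 -0.196  2.146  0.305  0.833 -0.715] [ 9.846  0.716 -7.624]
```

Call:
carry_out:
  increments:
    - [-0.1,0.5,0.2,0,0,0,1]
    - [-0.2,0.6,0.3,0,0,0,1]
    - [0,0,0,0,0,0,1]
    - [0,0,0,0,0,0,1]
    - [0,0,0,0,0,0,1]

```text
t: 13.05
tcp_pos: [501.1, -247.1, 211.7]
eef_rot: [-0.533, 0.338, -0.416, 0.655]
contact_force: [0.7, -0.1, -3.0]
finger_gap: 6.6
```

Call:
carry_out:
  increments:
    - [0,0,0,0,0,0,1]
    - [0,0,0,0,0,0,1]
    - [0,0,0,0,0,0,1]
    - [0,0,0,0,0,0,1]
    - [0,0,0,0,0,0,1]

```text
t: 13.55
tcp_pos: [500.8, -247.8, 211.6]
eef_rot: [-0.532, 0.337, -0.416, 0.656]
contact_force: [-0.8, -0.2, -3.5]
finger_gap: 6.4
```

```bash
python3 - <<'E'
from fin import *
G=VP-8*X+.5*Y+26.4*Z
o=arm.get_obs();print(o['t'],G-o['tcp_pos'],(rot(o['eef_rot']).inv()*Rg).as_rotvec(),o['finger_gap'],o['contact_force'])
T,S=imaging.get_calibration('top'),imaging.get_calibration('scene')
t=imaging.snapshot('top');s=imaging.snapshot('scene')
np.save('pics/top3.npy',t);np.save('pics/scene3.npy',s)
Tc=(270,120,130,130);Sc=(160,90,130,130)
out=[]
for im,c,(x,y,w,h) in((t,T,Tc),(s,S,Sc)):
    a=cv2.resize(im[y:y+h,x:x+w],(400,400),interpolation=cv2.INTER_CUBIC).copy();k=400/w
    def pt(p): q=(proj(c,p)+.5-[x,y])*k; return tuple(int(v) for v in q)
    # predicted: lens centre red, lining corners green, plate outline green, tab top corners
    cv2.circle(a,pt(VP+160*X),3,(255,0,0),-1)
    for i in(-43,43):
        for j in(-18,18): cv2.circle(a,pt(VP+i*Y+j*Z),2,(0,255,0),-1)
    for i in(-18,18): cv2.circle(a,pt(VP-8*X+i*Y+52*Z),2,(255,255,0),-1)
    out.append(a)
save('f1',np.hstack(out))
E
```

```text
13.55 [-0.704 -2.868 -1.098] [-0.004  0.    -0.   ] 6.396459223709721 [-0.772 -0.19  -3.527]
```

View pics/f1.png

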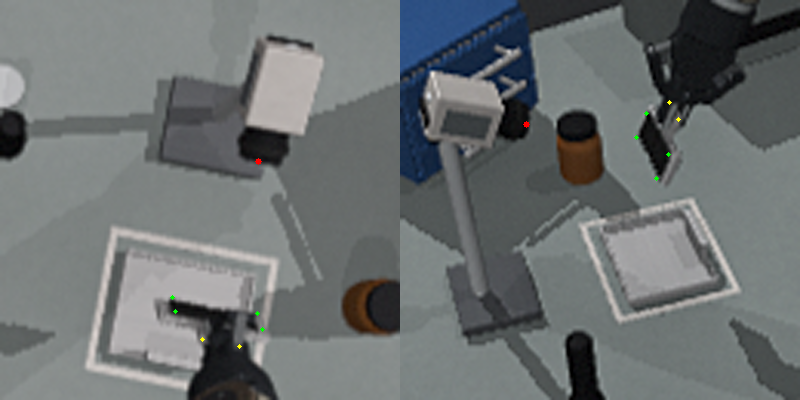

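In both views the predicted lens dot sits on the front of the barrel, and the predicted lining corners fall on the pad. One last 3 mm correction in y, then settle.

Call:
carry_out:
  increments:
    - [0.3,0,0,0,0,0,1]
    - [0,0,0,0,0,0,1]
    - [0,0,0,0,0,0,1]
    - [0,0,0,0,0,0,1]
    - [0,0,0,0,0,0,1]

```text
t: 14.15
tcp_pos: [500.2, -250.7, 211.6]
eef_rot: [-0.532, 0.337, -0.416, 0.656]
contact_force: [-0.4, -0.4, -2.3]
finger_gap: 6.5
```

Call:
carry_out:
  increments:
    - [0,0,0,0,0,0,1]
    - [0,0,0,0,0,0,1]
    - [0,0,0,0,0,0,1]
    - [0,0,0,0,0,0,1]
    - [0,0,0,0,0,0,1]

```text
t: 14.65
tcp_pos: [500.2, -250.7, 211.6]
eef_rot: [-0.532, 0.337, -0.416, 0.656]
contact_force: [-0.6, 0.2, -3.2]
finger_gap: 6.7
```

```bash
python3 - <<'E'
from fin import *
G=VP-8*X+.5*Y+26.4*Z
o=arm.get_obs();print(o['t'],G-o['tcp_pos'],(rot(o['eef_rot']).inv()*Rg).as_rotvec(),np.abs(o['qvel']).max(),o['finger_gap'])
print(hand_in())
E
```

```text
14.65 [-0.109 -0.031 -1.041] [-0.004  0.001 -0.001] 0.0014588411549502093 6.702184153537779
the job is handed in; nothing more can be done
None
```

I slid the tray by its grip bar into the white outline. I then took the thin-lined pad, the rack place nearest the robot, and handed in at 14.65 s of the 54 s. The arm was still holding it in front of the lens.

**Last checks:**
- **Arm pose:** the tool was about 1 mm and 0.004 rad from its goal. The joints were still (0.0015 rad/s), and the fingers carried a load of about 3 N, the pad's weight.
- **Tray:** in the top and scene pictures it lies clearly inside the outline, parallel to the lines. The last grip position puts its middle about 1 mm from the outline's centre.
- **Pad and lens:** the predicted lens and lining points matched both views, apart from a few millimetres of y offset on the pad. I corrected that by 3 mm before handing in, but took no picture afterwards.
- **Everything else:** the good pads stood in place right after the lift, and the jar, torch and tin looked undisturbed in the final views. The mug, spray can and socket were not in the final crops, but the arm never came near them.

**Disagreements:**
- The gripper read 6.6 mm on the 8 mm tab and 9.2 mm on the 10 mm bar. It probably reads about 1 mm low.
- The tool rose about 2 mm when it closed on the tab. I allowed for that in the goal.

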